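# Walk a plaster press mould round and square it up to the bench stop

## Robot

A 6-joint arm with a two-finger parallel gripper is mounted at the origin on the work surface. World frame = base frame: x ahead of the robot, y to its left, z up, the work surface at z = 0. Lengths are in m, angles in rad, forces in N, time in s.
With the tool pointing down it reaches from about 0.25 to 0.725 m from the base axis. Payload 4 kg.
Tool frame: the origin (TCP) lies midway between the tips of the shut fingers; the grasp point (between the pads) lies bot.pinch_z behind it (bot.pinch_z is the distance from the TCP to the grasp point, in m); z points along the fingers, y is the line along which they close (so a half turn about z gives the same grasp; the last joint's range is limited). The gripper opens to 85 mm and grips with 20 to 120 N. Pads are 22 mm wide; open, the fingers measure 114 mm over their backs; the gripper's body (76 mm by 85 mm) begins 54 mm behind the grasp point. The pads swing forward as they close: fully open they stand 13 mm farther back than shut.
Start: joints at [1.135, 0.241, 0.005, 1.335, 0, 1.571], TCP at [0.211, 0.453, 0.231] pointing down, gripper open.
Joint ranges: [-2.72, 2.72], [-1.05, 1.87], [-1.09, 1.28], [-1.99, 2.15], [-1.42, 1.44], [-3.14, 3.14]. Speed limits (rad/s): [2.79, 2.79, 3.14, 3.14, 3.14, 3.14].

## Interface

Orientations are given as a unit quaternion [x, y, z, w].
In Python, from workcell import bot, imaging, job_done gives the robot as it stands (bot), with the cameras (imaging) and the job as plain functions.
- The arm moves only by the tool jog_arm, called after ">>>" by a JSON object that holds its "op" and its "data", one argument or row to a line. Schema: {"type":"object","properties":{"plan":{"type":"array","items":{"type":"number"},"minItems":7,"maxItems":70},"only":{"type":"string"},"quiet":{"type":"boolean"},"lines":{"type":"string"}},"required":["plan"],"additionalProperties":false}. plan is one flat list of numbers that holds 1 to 10 rows one after another, with no inner brackets; each row has 7 numbers: a rotation vector rx, ry, rz in shares of 120 degrees (1.0 is 120 degrees), then dx, dy, dz in shares of 0.75 m (1.0 is 0.75 m), then the finger opening in m; each row is the pose to reach, as a shift and turn from the pose commanded when the call began, along the tool's axes at that moment; what a row does not reach only later rows make up. A row lasts 1/8 s, in which the tool goes at most 0.0625 m and 0.188 rad, less where a joint would pass 70% of its speed; a pose out of reach is approached as far as the arm can. The fingers move at their own pace and stop on an object; the grip force is fixed at half the most. Time passes only in rows, so rows that do not move let the fingers close. The tool returns the time, the measured TCP pose, the force, the opening and the grip force at its end. only (a regular expression) keeps the lines of the reply that match it, lines (a string "A,B") keeps lines A to B, and quiet returns only ok. No shift or turn number may pass 1 either way. Input that does not fit is refused with a message, and nothing moves.
- bot.get_obs(): the state, without advancing time (a new reading comes with each control period).
- imaging.camera(name): name is "side" or "top"; returns the picture (400x640x3 uint8, red, green, blue); there is no depth.
- imaging.calibration(name): a dict with "mtx" (3x3 intrinsics, pixels), "R" (3x3) and "t" (3): a world point X has camera coordinates R X + t. Camera axes: x right, y down, z forward; pixel columns grow to the right and rows downward; lengths in m; the calibration is good to about 2 mm. A picture is of the moment at which its call begins. calibration takes no time and is no camera call.
- job_done(): hands the job in; it is judged then, once.
The state is a dict: "clock": time; "joint_pos": joint angles; "joint_vel": joint speeds; "tau": joint torques, N m; "eef_pos": TCP position; "tool_rot": TCP orientation; "ft_force": force on the tool from outside, world axes, zero at the start; "ft_torque": the same for the moment, N m; "grip_width": finger opening in m; "grasp_force": force on a finger pad.
Only numpy, scipy, OpenCV 4.12 (cv2) and the standard library are available. Lean on these libraries where they do the work, as an engineer would, in place of code of your own. Each camera call takes 0.05 s, during which the arm holds its last target. There are 200 camera calls.

## Task

Turn the heavy plaster dish mould round on the pressing board, pushing it with the fingertips, until one of its long sides (either will do) lies flush against the wooden stop strip, with the whole of that side backed by the strip; walking it round with a nudge at one corner and then at the opposite one works best. Do not lift or tip it, and push only on its outside walls, for its top rim and its hollow are the casting faces and must not be touched. Have it nearly square to the strip before the two meet, so that no corner knocks against the wood and chips, and leave everything else where it is.

Things in the scene. Friction and masses are not known exactly. Their poses are not given: they have to be found in the camera images.
- board: pressing board: fixed plywood board, 360 mm (its x) by 460 mm (its y), 18 mm thick, lying on the bench. Origin at the centre of its underside, z up; its +x points away from the robot, towards the stop strip. Left and right here are the robot's: left is +y.
- stop: stop strip: straight oak strip fixed on the board near its far edge, 260 mm long (its y), 28 mm wide, 24 mm high. Origin at the middle of its length, at the foot of the upright face that looks to the robot, on the board's top (18 mm above the bench). Its x points square into that face (away from the robot), y along the strip, z up; its ends are at y = +130 and -130 mm.
- mould: plaster dish mould: off-white block 180 mm long (its x), 116 wide (its y), 56 high, upright walls to 50 mm, then a 5 mm bevel; loose, 1.2 to 1.8 kg, friction on the board about 0.6 (6 to 13 N pushes it). Origin at the centre of its underside, z up. Both long sides are alike. It starts clear of the strip, its long axis 47 to 90 degrees off parallel. Flush, its origin is 58 mm from the strip's face.
- mould_face: the casting faces of that mould, one piece with it and turning with it: the flat top rim (170 x 106 mm outside) and the hollow in it (148 x 84 mm at the top, 24 mm deep, sloping sides). Origin at the centre of the hollow's mouth, at the height of the rim, 56 mm above the mould's underside. Not to be touched.
- cup: bystander: small white porcelain cup standing on the board beyond the strip's left end, 62 mm across, 48 mm high. Origin at the centre of its foot.
- rib: bystander: flat wooden throwing rib lying on the board's near right corner, 90 x 46 x 8 mm. Origin at the middle of its underside.
- trimmer: bystander: loop trimming tool with a turned wooden handle, 172 mm long (its x), 30 mm wide, 15 mm high, lying along the board's left edge. Origin at its middle, on its underside.
- brush: bystander: flat wooden glaze brush, 165 mm long (its x), 58 mm wide, 12 mm high, lying along the board's right edge, bristles to its +x. Origin 12 mm from its middle towards the bristles, on its underside.
- gauge: bystander: height gauge, a dark wooden base 200 (its x) x 100 x 24 mm with a steel post 270 mm high in its middle and a short scriber arm, on the bench to the left of the board. Origin at the centre of its underside.
- bowls: bystander: stack of three yellowish glazed bowls on the bench to the right of the board, 136 mm across, 90 mm high. Origin at the centre of the lowest foot.
- jar: bystander: dark lidded glaze jar on the bench to the left of the board, 76 mm across, 103 mm high. Origin at the centre of its underside.

How it is judged:
By the outcome, as a careful person would: the job done as asked, in the order asked, and still so for the second after the job is handed in, with the robot touching nothing.
It also fails if it takes over 70 s, if anything falls off the work surface, if the arm or the gripper's body presses on something with over 40 N, if the wrist force passes 120 N, or if a joint passes its speed limit or range.

## Working session

There is one attempt and no reset: what is moved stays moved. The work goes in short steps, Python scripts to look and compute and a tool call to move; the robot and the scene stay as the last step left them, time stands still between calls to the robot, and variables do not carry over. Pictures are saved under pics/ and viewed, at most 10 in all, crops included, and the job is handed in when it is done.

```bash
ls; mkdir -p pics; python3 - <<'E'
from workcell import bot, imaging, job_done
import cv2
for n in("top","side"):
    cv2.imwrite(f"pics/{n}0.png",imaging.camera(n)[:,:,::-1]); print(n,imaging.calibration(n))
o=bot.get_obs();print(o["eef_pos"],o["tool_rot"],bot.pinch_z,o["clock"])
E
```

```text
pics
workcell.py
top {'mtx': array([[448.13299846,   0.        , 319.01789086],
       [  0.        , 448.13299846, 193.54542528],
       [  0.        ,   0.        ,   1.        ]]), 'R': array([[ 0.02209001, -0.99958541,  0.01846708],
       [-0.9827016 , -0.02510675, -0.18348631],
       [ 0.18387388, -0.01409442, -0.98284879]]), 't': array([-0.01965816,  0.58623432,  1.12988861])}
side {'mtx': array([[467.98740526,   0.        , 318.46245252],
       [  0.        , 467.98740526, 203.99728718],
       [  0.        ,   0.        ,   1.        ]]), 'R': array([[ 0.81436827, -0.57980093, -0.02520304],
       [-0.34385718, -0.4470752 , -0.82576389],
       [ 0.46751102,  0.68114216, -0.56345258]]), 't': array([-0.47034796,  0.24986141,  1.02510951])}
[0.21083617 0.45275171 0.2305018 ] [ 2.16170655e-01  9.76355137e-01 -9.22945136e-04 -2.06613902e-04] 0.0187 0.1
```

View pics/top0.png

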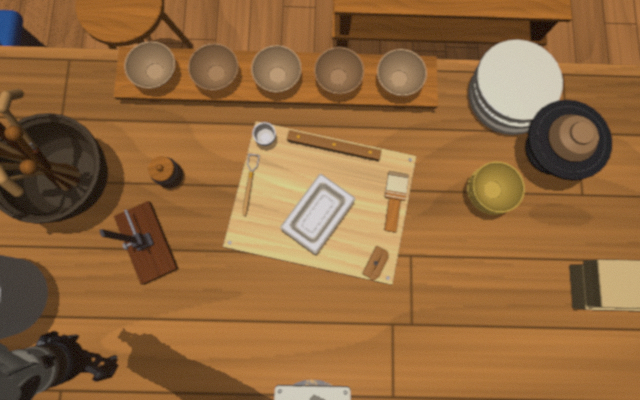

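View pics/side0.png

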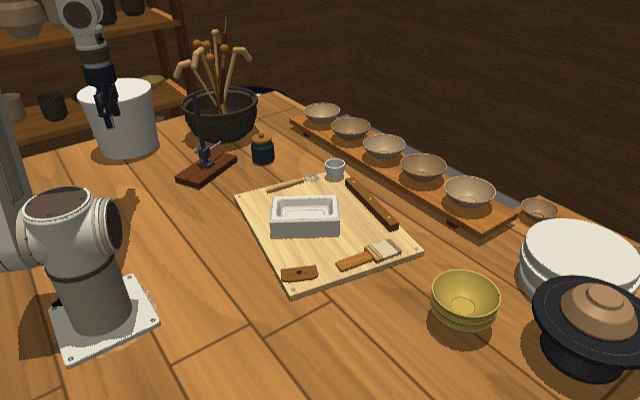

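The top view shows the board with corners near (255,122), (416,157), (393,283) and (224,247). The mould is at about (318,214), the strip runs from (288,137) to (380,154), and the cup is at (264,134). I'll enlarge this to get exact pixels.

```bash
python3 - <<'E'
import cv2
i=cv2.imread("pics/top0.png")[115:265,225:425]
cv2.imwrite("pics/crop0.png",cv2.resize(i,None,fx=4,fy=4,interpolation=cv2.INTER_CUBIC))
E
```

```text
(no output)
```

View pics/crop0.png

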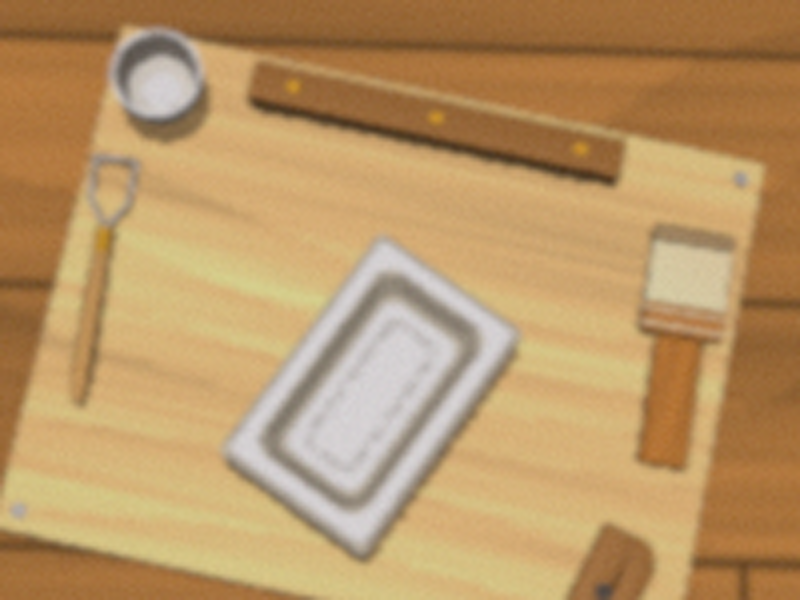

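```bash
cat > h.py <<'E'
from workcell import bot, imaging, job_done
import numpy as np, cv2
from scipy.optimize import least_squares
C={n:imaging.calibration(n) for n in("top","side")}
def proj(P,n="top"):
    c=C[n]; q=(np.asarray(P,float)@c["R"].T+c["t"])@c["mtx"].T
    return q[:,:2]/q[:,2:]
def unproj(uv,z,n="top"):
    c=C[n]; d=np.c_[np.atleast_2d(uv).astype(float),np.ones(len(np.atleast_2d(uv)))]@np.linalg.inv(c["mtx"]).T@c["R"]
    o=-c["R"].T@c["t"]; return o+d*((z-o[2])/d[:,2])[:,None]
def place(pose,pts):
    x,y,a=pose; p=np.asarray(pts,float).copy(); r=np.array([[np.cos(a),-np.sin(a)],[np.sin(a),np.cos(a)]])
    p[:,:2]=p[:,:2]@r.T+[x,y]; return p
def rect(l,w,z): return np.array([[l/2,w/2,z],[l/2,-w/2,z],[-l/2,-w/2,z],[-l/2,w/2,z]])
def crop2px(uv,x0,y0,s): return (np.asarray(uv,float)+.5)/s-.5+[x0,y0]
E
python3 - <<'E'
from h import *
print("cam",-C["top"]["R"].T@C["top"]["t"])
k=lambda a:crop2px(a,225,115,4)
s=unproj(k([[250,97],[617,177],[255,62],[625,140]]),.042)[:,:2]; print("strip top\n",s)
b=unproj(k([[122,26],[765,165]]),.018)[:,:2]; b2=unproj(k([[0,528]]),.018)[:,:2];print("board",b,b2,np.linalg.norm(b[0]-b[1]),np.linalg.norm(b[0]-b2))
m=unproj(k([[384,238],[518,335],[365,560],[228,455]]),.068)[:,:2];print("mould",m,np.linalg.norm(m-np.roll(m,-1,0),axis=1))
for l in(s[:2],s[2:],b):
    d=l[0]-l[1];print(np.degrees(np.arctan2(-d[0],d[1])),np.linalg.norm(d))
print("cup",unproj(k([[157,78]]),.066)); print("brush",unproj(k([[655,227],[735,240],[720,340],[640,330],[640,465],[685,468]]),.03)[:,:2])
print("trim",unproj(k([[80,403],[115,228],[137,160]]),.03)[:,:2]);print("rib",unproj(k([[605,525],[652,550]]),.026)[:,:2])
print("gauge",unproj([[146,240]],.024),unproj([[105,233]],.25))
E
```

```text
cam [0.36877064 0.01099355 1.21843865]
strip top
 [[ 0.73840354  0.08451633]
 [ 0.68882257 -0.16637159]
 [ 0.76344041  0.08197367]
 [ 0.71502762 -0.17190503]]
board [[ 0.79519534  0.17737637]
 [ 0.70675455 -0.2731308 ]] [[0.44355325 0.24130369]] 0.45910618354025134 0.35740574008221015
mould [[ 0.63611965 -0.00858633]
 [ 0.5735162  -0.09742338]
 [ 0.42558434 -0.00099721]
 [ 0.49048288  0.08859315]] [0.10867941 0.17658381 0.11062663 0.17508261]
-11.178861964426215 0.2557401442800805
-10.79626298277788 0.2584534677936331
-11.106711112089956 0.45910618354025134
cup [[0.74235389 0.14561448 0.066     ]]
brush [[ 0.65753421 -0.19410352]
 [ 0.64987073 -0.24879674]
 [ 0.58031242 -0.23761777]
 [ 0.58579911 -0.18348793]
 [ 0.49442647 -0.18304557]
 [ 0.49314455 -0.21309027]]
trim [[0.52685902 0.19092241]
 [0.64709354 0.17352063]
 [0.69519209 0.16085309]]
rib [[ 0.45437037 -0.16020695]
 [ 0.43860363 -0.19139696]]
gauge [[0.45575041 0.44808136 0.024     ]] [[0.45218352 0.45404938 0.25      ]]
```

```bash
cat >> h.py <<'E'
S0=np.array([.7136,-.041]); A0=np.radians(-11.1)   # strip face, world
def to_strip(p):
    c,s=np.cos(A0),np.sin(A0); return (np.atleast_2d(p)[:,:2]-S0)@np.array([[c,-s],[s,c]])
def go(xy,z,yaw):
    """shift in tool axes and turn about tool z to bring TCP to xy,z with tool y at yaw deg (world)"""
    from scipy.spatial.transform import Rotation as R
    o=bot.get_obs(); r=R.from_quat(o["tool_rot"]); M=r.as_matrix()
    d=M.T@(np.r_[xy,z]-o["eef_pos"]); cur=np.degrees(np.arctan2(M[1,1],M[0,1]))
    dy=(yaw-cur+180)%360-180
    print("yaw",round(cur,1),"tcp",o["eef_pos"].round(4),"-> rz",round(-np.radians(dy),3),"d",d.round(4),"j",o["joint_pos"].round(2))
E
python3 - <<'E'
from h import *
p=(.5314,-.0046,np.radians(-33.4))
for q in([72,98],[72,74],[62,20]): 
    w=place(p,[[q[0]/1e3,q[1]/1e3,0]])[0][:2]; print(w); go(w,.14,146.6)
E
```

```text
[0.64545616 0.03758048]
yaw 65.0 tcp [0.2108 0.4528 0.2305] -> rz -1.424 d [-0.5693 -0.1927  0.0909] j [1.13 0.24 0.   1.34 0.   1.57]
[0.63224462 0.01754413]
yaw 65.0 tcp [0.2108 0.4528 0.2305] -> rz -1.424 d [-0.5657 -0.2165  0.0909] j [1.13 0.24 0.   1.34 0.   1.57]
[ 0.59417018 -0.02203285]
yaw 65.0 tcp [0.2108 0.4528 0.2305] -> rz -1.424 d [-0.5479 -0.2684  0.091 ] j [1.13 0.24 0.   1.34 0.   1.57]
```

The rows are not in the units I measure in: shifts go in shares of 0.75 m and turns go in shares of 120 degrees. I convert before sending: -0.569 m is -0.7587, -0.193 m is -0.2573, -1.424 rad is -0.6799.

>>> {"op": "jog_arm", "data": {
  "plan": [0, 0, -0.6799, -0.7587, -0.2573, 0.08, 0, 0, 0, -0.6799, -0.7587, -0.2573, 0.08, 0, 0, 0, -0.6799, -0.7587, -0.2573, 0.08, 0, 0, 0, -0.6799, -0.7587, -0.2573, 0.08, 0, 0, 0, -0.6799, -0.7587, -0.2573, 0.08, 0, 0, 0, -0.6799, -0.7587, -0.2573, 0.08, 0, 0, 0, -0.6799, -0.7587, -0.2573, 0.08, 0, 0, 0, -0.6799, -0.7587, -0.2573, 0.08, 0, 0, 0, -0.6799, -0.7587, -0.2573, 0.08, 0, 0, 0, -0.6799, -0.7587, -0.2573, 0.08, 0]
}}

```text
clock: 1.35
eef_pos: [0.6224, 0.06, 0.1739]
tool_rot: [-0.474, 0.88, 0.0, -0.0]
ft_force: [0.5, 1.2, -0.4]
grip_width: 0.0003
grasp_force: 0.0
```

```bash
python3 - <<'E'
from h import *
p=(.5314,-.0046,np.radians(-33.4))
w=place(p,[[.072,.098,0]])[0][:2]; go(w,.03,146.6)
E
```

```text
yaw 146.6 tcp [0.6224 0.06   0.1739] -> rz 0.001 d [ 0.006  -0.0317  0.1439] j [ 0.1   0.52  0.27  1.32  0.   -0.89]
```

In the tool's units: 0.142 m is 0.1893, 0.09 m is 0.12.

>>> {"op": "jog_arm", "data": {
  "plan": [0, 0, 0, 0.008, -0.0427, 0.04, 0, 0, 0, 0, 0.008, -0.0427, 0.12, 0, 0, 0, 0, 0.008, -0.0427, 0.1893, 0, 0, 0, 0, 0.008, -0.0427, 0.1893, 0]
}}

```text
clock: 1.85
eef_pos: [0.6396, 0.0384, 0.0268]
tool_rot: [-0.474, 0.88, 0.003, -0.006]
ft_force: [0.0, 0.5, -0.5]
grip_width: 0.0001
grasp_force: 0.0
```

```bash
python3 - <<'E'
from h import *
cv2.imwrite("pics/t1.png",cv2.resize(imaging.camera("top")[110:270,220:430,::-1],None,fx=3,fy=3))
cv2.imwrite("pics/s1.png",cv2.resize(imaging.camera("side")[150:300,220:440,::-1],None,fx=3,fy=3))
a=np.zeros((480+450,660,3),np.uint8);a[:480,:630]=cv2.imread("pics/t1.png");a[480:,:]=cv2.imread("pics/s1.png")
cv2.imwrite("pics/c1.png",cv2.resize(a,None,fx=.64,fy=.64))
E
```

```text
(no output)
```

View pics/c1.png

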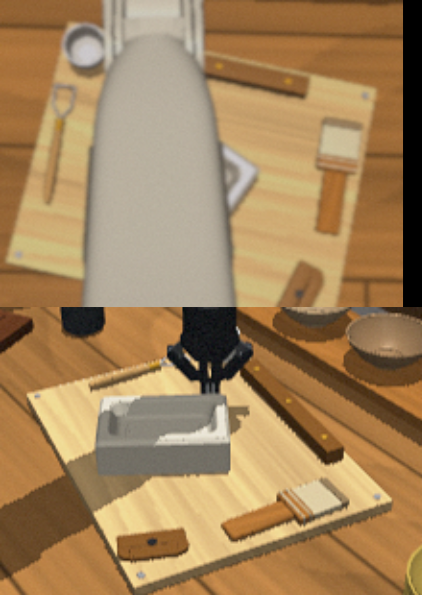

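The fingers stand just behind the mould's far-left corner, clear of it. Now the first corner push, turning it clockwise.

In the tool's units: 0.086 m is 0.1147, -0.02 m is -0.0267, 0.48 rad is 0.2292.

>>> {"op": "jog_arm", "data": {
  "plan": [0, 0, 0, 0.016, 0, 0, 0, 0, 0, 0, 0.032, 0, 0, 0, 0, 0, 0.0286, 0.044, -0.0027, 0, 0, 0, 0, 0.0621, 0.056, -0.0067, 0, 0, 0, 0, 0.0955, 0.068, -0.0107, 0, 0, 0, 0, 0.1289, 0.08, -0.0147, 0, 0, 0, 0, 0.1623, 0.092, -0.0187, 0, 0, 0, 0, 0.1958, 0.104, -0.0227, 0, 0, 0, 0, 0.2292, 0.1147, -0.0267, 0, 0, 0, 0, 0.2292, 0.1147, -0.0267, 0, 0]
}}

```text
clock: 3.2
eef_pos: [0.615, -0.0449, 0.0346]
tool_rot: [-0.251, 0.968, -0.001, 0.002]
ft_force: [0.8, 0.3, 0.7]
grip_width: 0.0
grasp_force: 0.4
```

>>> {"op": "jog_arm", "data": {
  "plan": [0, 0, 0, -0.0267, 0, 0, 0, 0, 0, 0, -0.04, 0, -0.0667, 0, 0, 0, 0, -0.04, 0, -0.1467, 0, 0, 0, 0, -0.12, 0, -0.1867, 0, 0, 0, 0, -0.2, 0, -0.1867, 0, 0, 0, 0, -0.2, 0, -0.1867, 0]
}}

```text
clock: 3.95
eef_pos: [0.7479, 0.0315, 0.1685]
tool_rot: [-0.253, 0.967, 0.0, -0.001]
ft_force: [-1.5, -0.5, -0.1]
grip_width: 0.0
grasp_force: 0.0
```

```bash
cat > look.py <<'E'
import sys; from h import *
n=sys.argv[1]; im=imaging.camera("top")[:,:,::-1]; cv2.imwrite(f"pics/t{n}.png",im)
c=cv2.resize(im[115:265,225:425],None,fx=4,fy=4,interpolation=cv2.INTER_CUBIC); cv2.imwrite(f"pics/c{n}.png",c)
g=bot.get_obs();print(g["eef_pos"].round(4),g["clock"])
E
python3 look.py 2
```

```text
[0.7458 0.0302 0.1692] 4.0
```

View pics/c2.png

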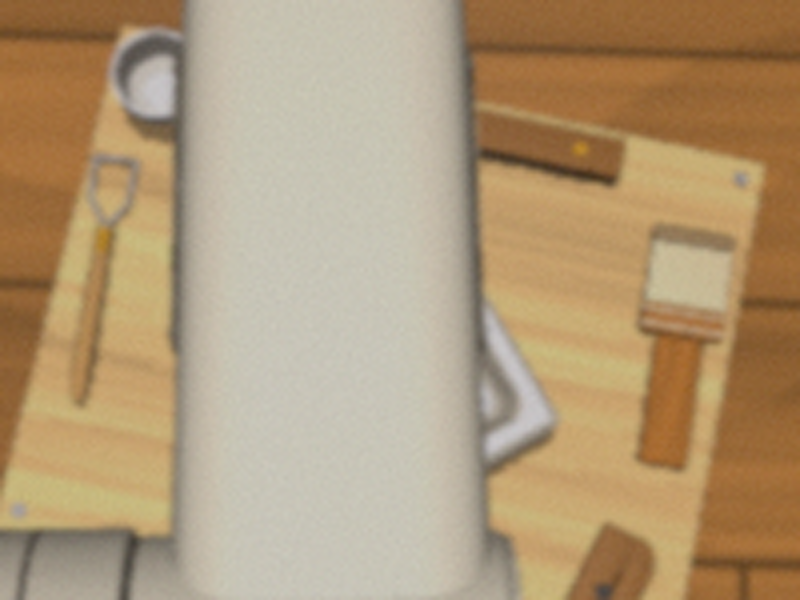

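```bash
python3 -c "
from h import *
go([.36,-.24],.19,110)"
```

```text
yaw 119.3 tcp [0.7458 0.0302 0.1692] -> rz 0.162 d [ 0.4688 -0.0469 -0.0192] j [ 0.04  0.81  0.77  1.53 -0.   -0.47]
```

In the tool's units: 0.47 m is 0.6267, 0.42 m is 0.56, 0.16 rad is 0.0764.

>>> {"op": "jog_arm", "data": {
  "plan": [0, 0, 0.0764, 0.08, -0.0067, -0.0267, 0, 0, 0, 0.0764, 0.16, -0.0133, -0.0267, 0, 0, 0, 0.0764, 0.24, -0.0267, -0.0267, 0, 0, 0, 0.0764, 0.32, -0.0333, -0.0267, 0, 0, 0, 0.0764, 0.4, -0.04, -0.0267, 0, 0, 0, 0.0764, 0.48, -0.0533, -0.0267, 0, 0, 0, 0.0764, 0.56, -0.06, -0.0267, 0, 0, 0, 0.0764, 0.6267, -0.0627, -0.0267, 0, 0, 0, 0.0764, 0.6267, -0.0627, -0.0267, 0]
}}

```text
clock: 5.12
eef_pos: [0.3527, -0.2413, 0.1934]
tool_rot: [-0.17, 0.985, -0.0, -0.0]
ft_force: [0.2, -0.7, 0.1]
grip_width: 0.0001
grasp_force: 0.0
```

```bash
python3 look.py 3
```

```text
[ 0.3547 -0.2409  0.1935] 5.175
```

View pics/c3.png

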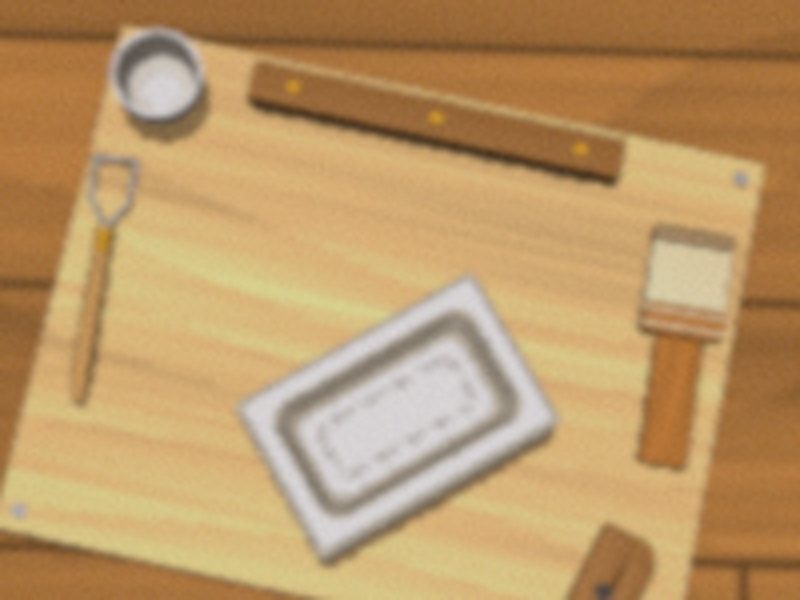

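The mould has turned by about 28°. Its corners in the crop are (470,278), (556,425), (327,558) and (239,407).

```bash
cat >> h.py <<'E'
def mould(cr):
    """cr: crop pixels of corners far-left-first clockwise: [far-left.., ] ordered A(+x,+y) B(+x,-y) C D"""
    uv=crop2px(cr,225,115,4); w=unproj(uv,.068)[:,:2].mean(0)
    f=lambda p: (proj(place(p[:3],rect(.172+p[3],.108+p[3],.07)))-uv).ravel()
    r=least_squares(f,[*w,-1,0]); p=r.x
    print("world",p[:2].round(4),np.degrees(p[2]).round(1),"grow",p[3].round(4),"res",np.abs(r.fun).max().round(2),"strip",to_strip(p[:2]).round(4),"off",(np.degrees(p[2]-A0)+90).round(1)); return p[:3]
E
python3 - <<'E'
from h import *
p=mould([[470,278],[556,425],[327,556],[239,407]])
for q in([-75,-98],[-75,-74]):
    w=place(p,[[q[0]/1e3,q[1]/1e3,0]])[0][:2];print(w,to_strip(w)); go(w,.03,np.degrees(p[2])+180)
E
```

```text
world [ 0.5185 -0.0205] -58.9 grow 0.0011 res 0.84 strip [[-0.1954 -0.0175]] off 42.2
[ 0.39583559 -0.00699702] [[-0.3183662  -0.02780975]]
yaw 109.7 tcp [ 0.3547 -0.2409  0.1935] -> rz -0.199 d [-0.1176  0.2065  0.1633] j [-0.6   0.12 -0.24  1.21 -0.   -0.94]
[0.41637853 0.00541216] [[-0.30059661 -0.01167775]]
yaw 109.7 tcp [ 0.3547 -0.2409  0.1935] -> rz -0.199 d [-0.1411  0.2112  0.1633] j [-0.6   0.12 -0.24  1.21 -0.   -0.94]
```

In the tool's units: 0.206 m is 0.2747, 0.162 m is 0.216, -0.2 rad is -0.0955.

>>> {"op": "jog_arm", "data": {
  "plan": [0, 0, -0.0477, -0.04, 0.0667, 0, 0, 0, 0, -0.0955, -0.08, 0.1333, 0, 0, 0, 0, -0.0955, -0.12, 0.2067, 0, 0, 0, 0, -0.0955, -0.156, 0.2747, 0, 0, 0, 0, -0.0955, -0.156, 0.2747, 0.0667, 0, 0, 0, -0.0955, -0.156, 0.2747, 0.1467, 0, 0, 0, -0.0955, -0.156, 0.2747, 0.216, 0, 0, 0, -0.0955, -0.156, 0.2747, 0.216, 0]
}}

```text
clock: 6.18
eef_pos: [0.3929, -0.0062, 0.0281]
tool_rot: [-0.272, 0.962, 0.001, -0.004]
ft_force: [-1.0, 1.1, 0.7]
grip_width: 0.0002
grasp_force: 0.0
```

```bash
python3 -c "
from h import *
go([.3958,-.007],.03,121.1)"
```

```text
yaw 121.5 tcp [ 0.3929 -0.0062  0.0281] -> rz 0.007 d [-0.002  -0.0022 -0.0019] j [-0.02  0.26 -0.57  0.75  0.   -0.57]
```

In the tool's units: -0.098 m is -0.1307, -0.088 m is -0.1173, 0.55 rad is 0.2626.

>>> {"op": "jog_arm", "data": {
  "plan": [0, 0, 0, -0.0173, 0, -0.0027, 0, 0, 0, 0, -0.0347, 0, -0.0027, 0, 0, 0, 0.0382, -0.0493, 0.0067, -0.0027, 0, 0, 0, 0.0764, -0.0627, 0.012, -0.0027, 0, 0, 0, 0.1146, -0.076, 0.0173, -0.0027, 0, 0, 0, 0.148, -0.0893, 0.0213, -0.0027, 0, 0, 0, 0.1862, -0.104, 0.024, -0.0027, 0, 0, 0, 0.2244, -0.1173, 0.0253, -0.0027, 0, 0, 0, 0.2626, -0.1307, 0.0253, -0.0027, 0, 0, 0, 0.2626, -0.1307, 0.0253, -0.0027, 0]
}}

```text
clock: 7.42
eef_pos: [0.4725, 0.0613, 0.0343]
tool_rot: [0.0, 1.0, 0.001, 0.001]
ft_force: [-1.5, 0.4, 0.9]
grip_width: 0.0001
grasp_force: 0.9
```

>>> {"op": "jog_arm", "data": {
  "plan": [0, 0, 0, 0.0267, 0, 0, 0, 0, 0, 0, 0.08, 0, 0, 0, 0, 0, 0, 0.12, -0.04, -0.0667, 0, 0, 0, 0, 0.1333, -0.12, -0.1333, 0, 0, 0, 0, 0.1333, -0.2, -0.2, 0, 0, 0, 0, 0.1333, -0.28, -0.2, 0, 0, 0, 0, 0.1333, -0.3067, -0.2, 0, 0, 0, 0, 0.1333, -0.3067, -0.2, 0]
}}

```text
clock: 8.43
eef_pos: [0.3723, -0.1732, 0.185]
tool_rot: [0.003, 1.0, -0.002, 0.003]
ft_force: [-0.3, 0.8, -0.7]
grip_width: 0.0003
grasp_force: 0.0
```

```bash
python3 look.py 4
```

```text
[ 0.3715 -0.1714  0.1841] 8.475
```

View pics/c4.png

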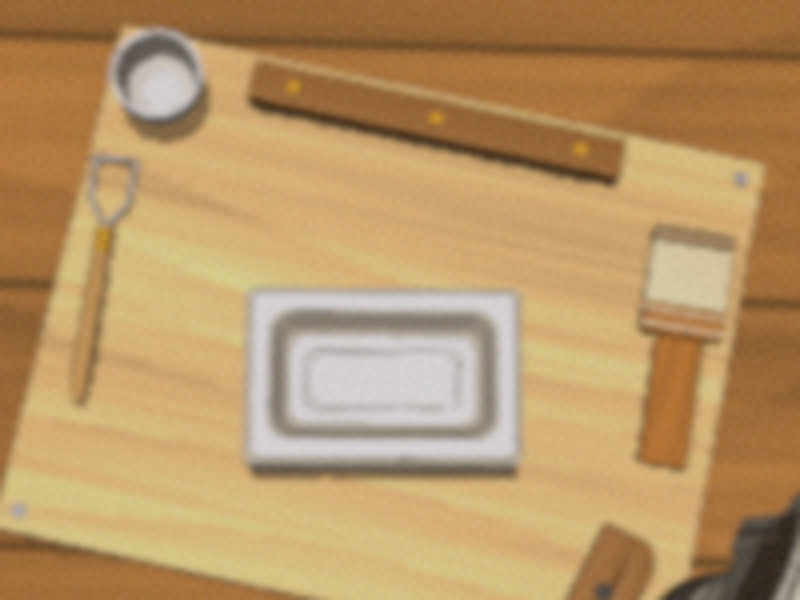

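The corners in the crop are now (520,290), (519,470), (248,468) and (249,290), so the mould is about 12° from parallel.

```bash
python3 - <<'E'
from h import *
p=mould([[520,291],[520,468],[248,467],[249,291]])
for q in([0,-58-40],):
    w=place(p,[[q[0]/1e3,q[1]/1e3,0]])[0][:2];print(w,to_strip(w)); go(w,.022,np.degrees(p[2])+180)
E
```

```text
world [ 0.5424 -0.0108] -88.8 grow 0.0057 res 0.66 strip [[-0.1738 -0.0034]] off 12.3
[ 0.44439734 -0.01296411] [[-0.26956412 -0.02431601]]
yaw 89.7 tcp [ 0.3715 -0.1714  0.1841] -> rz -0.026 d [-0.0715  0.159   0.1621] j [-0.43  0.09 -0.31  1.17  0.   -0.43]
```

```bash
python3 - <<'E'
from h import *
w=place([*S0,A0],[[-.292,-.003,0]])[0][:2];print(w); go(w,.022,78.9)
E
```

```text
[0.42648498 0.01227254]
yaw 89.7 tcp [ 0.3715 -0.1714  0.1841] -> rz 0.189 d [-0.0535  0.1842  0.162 ] j [-0.43  0.09 -0.31  1.17  0.   -0.43]
```

In the tool's units: 0.184 m is 0.2453, 0.16 m is 0.2133, 0.19 rad is 0.0907.

>>> {"op": "jog_arm", "data": {
  "plan": [0, 0, 0.0477, -0.0173, 0.0667, 0, 0.085, 0, 0, 0.0907, -0.0347, 0.1333, 0, 0.085, 0, 0, 0.0907, -0.0533, 0.2, 0, 0.085, 0, 0, 0.0907, -0.0713, 0.2453, 0, 0.085, 0, 0, 0.0907, -0.0713, 0.2453, 0.0667, 0.085, 0, 0, 0.0907, -0.0713, 0.2453, 0.1467, 0.085, 0, 0, 0.0907, -0.0713, 0.2453, 0.2133, 0.085, 0, 0, 0.0907, -0.0713, 0.2453, 0.2133, 0.085, 0, 0, 0.0907, -0.0713, 0.2453, 0.2133, 0.085]
}}

```text
clock: 9.6
eef_pos: [0.4256, 0.015, 0.0242]
tool_rot: [0.095, 0.995, 0.0, 0.001]
ft_force: [-0.5, 0.7, -0.2]
grip_width: 0.085
grasp_force: 0.0
```

```bash
python3 - <<'E'
from h import *
w=place([*S0,A0],[[-.27,-.003,0]])[0][:2]; go(w,.022,78.9); print(to_strip(bot.get_obs()["eef_pos"][:2]))
E
```

```text
yaw 79.1 tcp [0.4256 0.015  0.0242] -> rz 0.004 d [-0.0234 -0.0026  0.0023] j [ 0.04  0.31 -0.51  0.75  0.    0.23]
[[-0.29342856 -0.00049506]]
```

In the tool's units: -0.108 m is -0.144, -0.098 m is -0.1307.

>>> {"op": "jog_arm", "data": {
  "plan": [0, 0, 0, -0.0187, 0, 0, 0.085, 0, 0, 0, -0.0373, 0, 0, 0.085, 0, 0, 0, -0.0507, 0, 0, 0.085, 0, 0, 0, -0.064, 0, 0, 0.085, 0, 0, 0, -0.0773, 0, 0, 0.085, 0, 0, 0, -0.0907, 0, 0, 0.085, 0, 0, 0, -0.104, 0, 0, 0.085, 0, 0, 0, -0.1173, 0, 0, 0.085, 0, 0, 0, -0.1307, 0, 0, 0.085, 0, 0, 0, -0.144, 0, 0, 0.085]
}}

```text
clock: 10.85
eef_pos: [0.5258, -0.0059, 0.0218]
tool_rot: [0.096, 0.995, 0.0, -0.005]
ft_force: [-10.9, 2.1, 7.3]
grip_width: 0.0848
grasp_force: 5.5
```

>>> {"op": "jog_arm", "data": {
  "plan": [0, 0, 0, -0.0133, 0, 0, 0.085, 0, 0, 0, -0.0267, 0, 0, 0.085, 0, 0, 0, -0.0267, 0, 0, 0.085]
}}

```text
clock: 11.22
eef_pos: [0.5481, -0.0103, 0.0219]
tool_rot: [0.096, 0.995, 0.0, -0.003]
ft_force: [-5.3, 0.8, 1.5]
grip_width: 0.0846
grasp_force: 2.3
```

```bash
python3 - <<'E'
from h import *
print(to_strip(bot.get_obs()["eef_pos"][:2]))
a=cv2.resize(imaging.camera("side")[160:290,230:430,::-1],None,fx=3,fy=3,interpolation=cv2.INTER_CUBIC)
b=cv2.resize(imaging.camera("top")[115:265,225:425,::-1],(600,450)); b=b[:205]
cv2.imwrite("pics/c5.png",np.vstack([a,b]))
E
```

```text
[[-0.16830553 -0.00169204]]
```

View pics/c5.png

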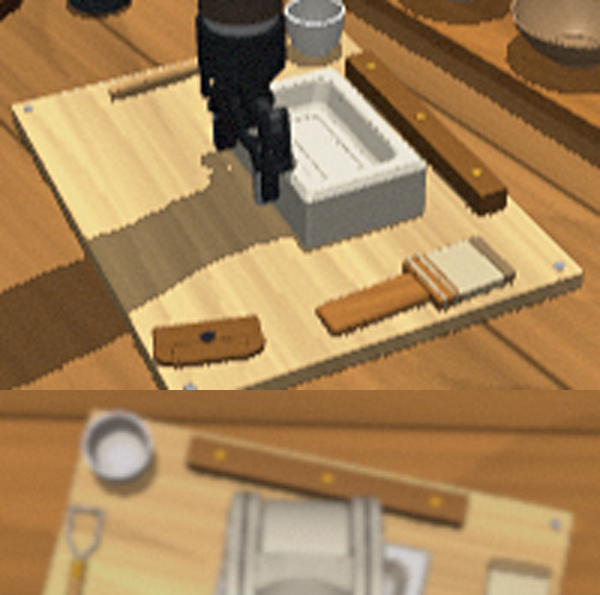

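The mould is square against both fingers, with its far rim edge running parallel to the strip and about 40 mm short of it. I'll continue the push and finish slowly.

In the tool's units: -0.034 m is -0.0453, -0.032 m is -0.0427.

>>> {"op": "jog_arm", "data": {
  "plan": [0, 0, 0, -0.0107, 0, 0, 0.085, 0, 0, 0, -0.0213, 0, 0, 0.085, 0, 0, 0, -0.032, 0, 0, 0.085, 0, 0, 0, -0.0387, 0, 0, 0.085, 0, 0, 0, -0.0427, 0, 0, 0.085, 0, 0, 0, -0.0453, 0, 0, 0.085]
}}

```text
clock: 12.08
eef_pos: [0.5799, -0.0164, 0.0218]
tool_rot: [0.096, 0.995, 0.0, -0.004]
ft_force: [-9.3, 2.3, 4.6]
grip_width: 0.0851
grasp_force: 4.8
```

>>> {"op": "jog_arm", "data": {
  "plan": [0, 0, 0, -0.0013, 0, 0, 0.085, 0, 0, 0, -0.0027, 0, 0, 0.085, 0, 0, 0, -0.004, 0, 0, 0.085]
}}

```text
clock: 12.45
eef_pos: [0.5827, -0.017, 0.0218]
tool_rot: [0.096, 0.995, 0.0, -0.004]
ft_force: [-9.0, 1.3, 4.3]
grip_width: 0.0852
grasp_force: 4.7
```

```bash
python3 - <<'E'
from h import *
print(to_strip(bot.get_obs()["eef_pos"][:2]))
E
```

```text
[[-0.13312343 -0.00161688]]
```

In the tool's units: -0.003 m is -0.004, -0.002 m is -0.0027.

>>> {"op": "jog_arm", "data": {
  "plan": [0, 0, 0, -0.0013, 0, 0, 0.085, 0, 0, 0, -0.0027, 0, 0, 0.085, 0, 0, 0, -0.004, 0, 0, 0.085]
}}

```text
clock: 12.82
eef_pos: [0.5856, -0.0175, 0.0218]
tool_rot: [0.096, 0.995, 0.0, -0.004]
ft_force: [-9.4, 1.5, 4.1]
grip_width: 0.0852
grasp_force: 4.7
```

>>> {"op": "jog_arm", "data": {
  "plan": [0, 0, 0, -0.0013, 0, 0, 0.085, 0, 0, 0, -0.0027, 0, 0, 0.085]
}}

```text
clock: 13.08
eef_pos: [0.5859, -0.0176, 0.0218]
tool_rot: [0.096, 0.995, 0.0, -0.005]
ft_force: [-14.8, 3.5, 8.9]
grip_width: 0.0848
grasp_force: 7.6
```

>>> {"op": "jog_arm", "data": {
  "plan": [0, 0, 0, -0.0013, 0, 0, 0.085, 0, 0, 0, -0.0027, 0, 0, 0.085]
}}

```text
clock: 13.32
eef_pos: [0.5858, -0.0175, 0.0218]
tool_rot: [0.096, 0.995, 0.0, -0.007]
ft_force: [-20.1, 4.0, 13.6]
grip_width: 0.0848
grasp_force: 10.3
```

In the tool's units: -0.001 m is -0.0013.

>>> {"op": "jog_arm", "data": {
  "plan": [0, 0, 0, -0.0013, 0, 0, 0.085, 0, 0, 0, -0.0013, 0, 0, 0.085]
}}

```text
clock: 13.58
eef_pos: [0.5858, -0.0175, 0.0219]
tool_rot: [0.096, 0.995, 0.0, -0.008]
ft_force: [-21.0, 3.8, 13.5]
grip_width: 0.0852
grasp_force: 10.7
```

>>> {"op": "jog_arm", "data": {
  "plan": [0, 0, 0, 0.008, 0, 0, 0.085, 0, 0, 0, 0.0333, 0, 0, 0.085, 0, 0, 0, 0.08, 0, 0, 0.085, 0, 0, 0, 0.12, 0, -0.08, 0.085, 0, 0, 0, 0.16, -0.0667, -0.16, 0.085, 0, 0, 0, 0.2133, -0.1333, -0.2133, 0.085, 0, 0, 0, 0.2667, -0.2, -0.2133, 0.085, 0, 0, 0, 0.32, -0.2667, -0.2133, 0.085, 0, 0, 0, 0.32, -0.3067, -0.2133, 0.085, 0, 0, 0, 0.32, -0.3067, -0.2133, 0.085]
}}

```text
clock: 14.82
eef_pos: [0.3134, -0.2027, 0.1837]
tool_rot: [0.101, 0.995, -0.001, 0.001]
ft_force: [-0.5, -0.1, -0.3]
grip_width: 0.0851
grasp_force: 0.0
```

```bash
python3 look.py 6; python3 - <<'E'
from h import *
a=cv2.resize(imaging.camera("side")[170:240,300:420,::-1],None,fx=5,fy=5,interpolation=cv2.INTER_CUBIC)
cv2.imwrite("pics/c7.png",a)
E
```

```text
[ 0.3145 -0.201   0.1835] 14.875
```

View pics/c6.png

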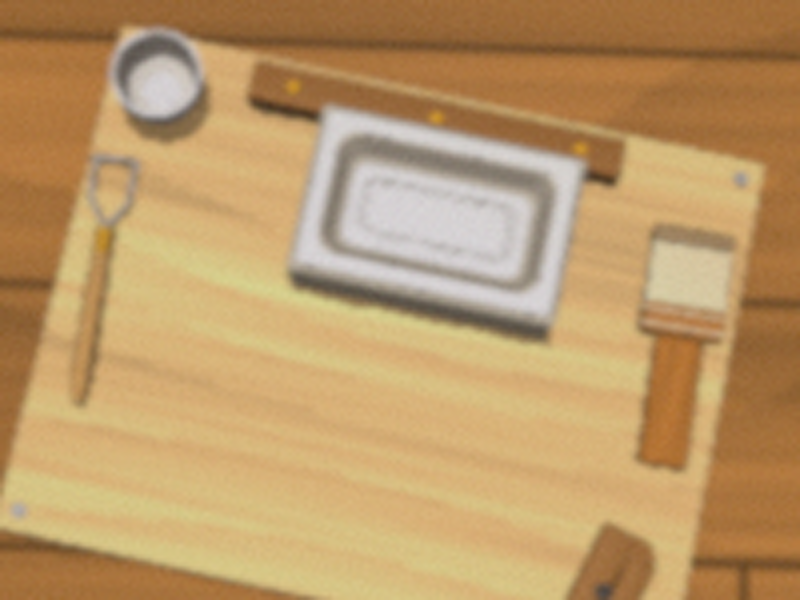

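View pics/c7.png

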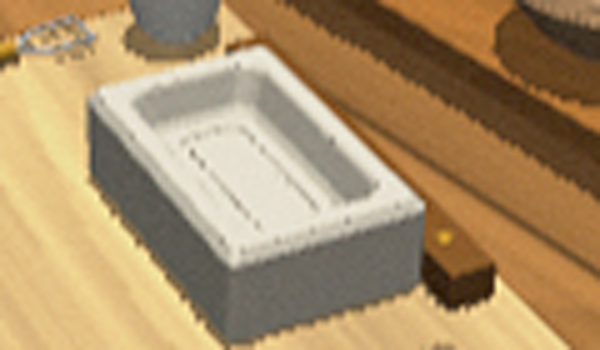

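The long side lies on the strip along its whole length, and strip shows beyond both ends. The corners in the crop are (325,106), (588,160), (548,328) and (290,276). I'll check the numbers.

```bash
python3 - <<'E'
from h import *
mould([[587,160],[549,328],[291,276],[325,107]])
E
```

```text
world [ 0.6508 -0.0438] -100.4 grow 0.0057 res 1.33 strip [[-0.0611 -0.0148]] off 0.7
```

It measures flush within error, but a small yaw error could leave a hair gap. A centred push with shut fingers will let it seat itself.

```bash
python3 - <<'E'
from h import *
w=place([*S0,A0],[[-.165,-.015,0]])[0][:2];print(w); go(w,.032,78.9)
E
```

```text
[ 0.54879888 -0.02395327]
yaw 78.8 tcp [ 0.3152 -0.1998  0.1832] -> rz -0.001 d [-0.1949  0.2178  0.1515] j [-0.57  0.02 -0.38  1.17  0.   -0.37]
```

In the tool's units: 0.218 m is 0.2907, 0.217 m is 0.2893.

>>> {"op": "jog_arm", "data": {
  "plan": [0, 0, 0, -0.04, 0.0667, 0, 0, 0, 0, 0, -0.08, 0.1333, 0, 0, 0, 0, 0, -0.12, 0.2, 0, 0, 0, 0, 0, -0.1733, 0.2533, 0, 0, 0, 0, 0, -0.2267, 0.2893, 0, 0, 0, 0, 0, -0.26, 0.2907, 0, 0, 0, 0, 0, -0.26, 0.2907, 0.0667, 0, 0, 0, 0, -0.26, 0.2907, 0.1467, 0, 0, 0, 0, -0.26, 0.2907, 0.2, 0, 0, 0, 0, -0.26, 0.2907, 0.2, 0]
}}

```text
clock: 16.18
eef_pos: [0.5447, -0.0193, 0.0289]
tool_rot: [0.094, 0.996, -0.0, -0.004]
ft_force: [-0.8, 0.1, 0.2]
grip_width: 0.0002
grasp_force: 0.0
```

>>> {"op": "jog_arm", "data": {
  "plan": [0, 0, 0, -0.0107, 0, 0, 0, 0, 0, 0, -0.0213, 0, 0, 0, 0, 0, 0, -0.032, 0, 0, 0, 0, 0, 0, -0.0387, 0, 0, 0, 0, 0, 0, -0.0427, 0, 0, 0, 0, 0, 0, -0.0453, 0, 0, 0, 0, 0, 0, -0.048, 0, 0, 0]
}}

```text
clock: 17.05
eef_pos: [0.5829, -0.0289, 0.0325]
tool_rot: [0.096, 0.995, -0.0, -0.0]
ft_force: [-0.2, -0.9, -0.5]
grip_width: 0.0001
grasp_force: 0.0
```

```bash
python3 -c "
from h import *
print(to_strip(bot.get_obs()['eef_pos'][:2]))"
```

```text
[[-0.13058392 -0.01328555]]
```

In the tool's units: -0.005 m is -0.0067, -0.004 m is -0.0053.

>>> {"op": "jog_arm", "data": {
  "plan": [0, 0, 0, -0.0027, 0, 0, 0, 0, 0, 0, -0.0053, 0, 0, 0, 0, 0, 0, -0.0067, 0, 0, 0]
}}

```text
clock: 17.42
eef_pos: [0.5839, -0.0291, 0.0322]
tool_rot: [0.096, 0.995, 0.0, -0.004]
ft_force: [-11.1, 1.7, 8.5]
grip_width: -0.0001
grasp_force: 5.7
```

>>> {"op": "jog_arm", "data": {
  "plan": [0, 0, 0, -0.0013, 0, 0, 0, 0, 0, 0, -0.0027, 0, 0, 0, 0, 0, 0, -0.0027, 0, 0, 0]
}}

```text
clock: 17.8
eef_pos: [0.5838, -0.0291, 0.0322]
tool_rot: [0.095, 0.995, 0.0, -0.006]
ft_force: [-14.2, 3.0, 10.1]
grip_width: -0.0001
grasp_force: 7.4
```

In the tool's units: -0.004 m is -0.0053, -0.002 m is -0.0027.

>>> {"op": "jog_arm", "data": {
  "plan": [0, 0, 0, -0.0027, 0, 0, 0, 0, 0, 0, -0.0053, 0, 0, 0, 0, 0, 0, -0.0053, 0, 0, 0]
}}

```text
clock: 18.18
eef_pos: [0.5837, -0.029, 0.0317]
tool_rot: [0.095, 0.995, 0.001, -0.01]
ft_force: [-22.3, 4.3, 16.9]
grip_width: -0.0001
grasp_force: 11.9
```

>>> {"op": "jog_arm", "data": {
  "plan": [0, 0, 0, 0.0107, 0, 0, 0, 0, 0, 0, 0.0333, 0, 0, 0, 0, 0, 0, 0.08, 0, 0, 0, 0, 0, 0, 0.12, 0, -0.08, 0, 0, 0, 0, 0.16, -0.0667, -0.16, 0, 0, 0, 0, 0.2133, -0.1333, -0.2, 0, 0, 0, 0, 0.2667, -0.2, -0.2, 0, 0, 0, 0, 0.2667, -0.2667, -0.2, 0, 0, 0, 0, 0.2667, -0.2667, -0.2, 0]
}}

```text
clock: 19.3
eef_pos: [0.3585, -0.1919, 0.1837]
tool_rot: [0.098, 0.995, -0.001, 0.001]
ft_force: [0.5, -0.6, -0.1]
grip_width: -0.0001
grasp_force: 0.0
```

```bash
python3 look.py 8; python3 - <<'E'
import cv2,numpy as np
a=cv2.imread("pics/c6.png");b=cv2.imread("pics/c8.png");d=cv2.absdiff(a,b).max(2)
print(d[:350].max(),(d[:350]>25).sum())
E
```

```text
[ 0.3588 -0.1918  0.1834] 19.35
15 0
```

The 22 N centred push did not move it, so it is seated. I'm handing the job in.

```bash
python3 -c "
from workcell import bot, imaging, job_done
print(job_done())"
```

```text
the job is handed in; nothing more can be done
None
```

The mould's long side is flush against the stop strip (measured within about 3 mm and 0.7°, and unmoved by a 22 N push at its middle), with strip showing beyond both ends. It was pushed only on its outside walls, no other object in the top view's board area moved, and the job was handed in at about 19 s.

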